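# Kit the detector mount parts into the pocketed tray

### The arm

A 6-joint arm with a two-finger parallel gripper is mounted at the origin on a cart in front of the work surface, level with it; the furniture and walls round the work are solid. World frame = base frame: x ahead of the robot, y to its left, z up, the work surface at z = 0. Lengths are in m, angles in rad, forces in N, time in s.
With the tool pointing down it reaches from about 0.375 to 0.9 m from the base axis. Payload 3.1 kg.
Tool frame: the origin (TCP) lies midway between the tips of the shut fingers; the grasp point (between the pads) lies robot.grip_depth behind it (robot.grip_depth is the distance from the TCP to the grasp point, in m); z points along the fingers, y is the line along which they close (so a half turn about z gives the same grasp; the last joint's range is limited). The gripper opens to 87 mm and grips with 3 to 60 N. Pads are 19 mm wide; open, the fingers measure 117 mm over their backs; the gripper's body (75 mm by 190 mm) begins 51 mm behind the grasp point.
Start: joints at [-1.353, 0.527, 1.433, -0, 1.181, -0.178], TCP at [0.241, -0.577, 0.223] pointing down, gripper open.
Joint ranges: [-3.08, 3.08], [-0.75, 2.2], [0.22, 2.44], [-1.43, 4.57], [0, 2.65], [-2.85, 2.85]. Speed limits (rad/s): [2.79, 2.79, 3.14, 3.14, 3.14, 3.14].

### API

Orientations are given as a unit quaternion [x, y, z, w].
In Python, from rig import robot gives the robot as it stands.
- The arm moves only by the shell command python3 -m creep 'ROWS' [OPENING] [FORCE]. ROWS is a JSON object with one list for each field, all of the same length, 1 to 20, a row being the entries at one place: sx, sy, sz (the shift in m), yaw (a turn about the tool's z in rad); each row shifts and turns the commanded pose from where the row before left it, along the tool's axes as they then stand; what a row does not reach is not made up. A row lasts 1/12 s, in which the tool goes at most 0.0417 m and 0.125 rad, less where a joint would pass 70% of its speed; a pose out of reach is approached as far as the arm can. OPENING is the finger opening in m, set as the command begins (- or left out keeps the last). The fingers move at their own pace and stop on an object; FORCE is the grip in N (left out, the last holds). Time passes only in rows, so rows that do not move let the fingers close. It prints the time, the measured TCP pose, the force, the opening and the grip force at its end. Input that does not fit is refused with a message, and nothing moves.
- robot.get_obs(): the state, without advancing time (a new reading comes with each control period).
- robot.camera(name): name is "scene" or "top" or "wrist"; returns a dict with "img" (480x640x3 uint8, red, green, blue), "fx", "fy", "cx", "cy" (pixels), "xyz" and "attitude" of the camera in the world. Camera axes: x right, y down, z forward; pixel columns grow to the right and rows downward; lengths in m; the calibration is good to about 2 mm. The wrist camera is an equidistant fisheye: a pixel r from the principal point sees the ray r / f radians off the axis. A picture is of the moment at which its call begins. There is no depth.
- robot.hand_in(): hands the job in; it is judged then, once.
The state is a dict: "time": time; "q": joint angles; "joint_velocities": joint speeds; "joint_torque": joint torques, N m; "position": TCP position; "tool_rot": TCP orientation; "ft_force": force on the tool from outside, world axes, zero at the start; "moment": the same for the moment, N m; "grip_width": finger opening in m; "grip_force": force on a finger pad.
Only numpy, scipy, OpenCV 4.12 (cv2) and the standard library are available. Lean on these libraries where they do the work, as an engineer would, in place of code of your own. Each camera call takes 0.05 s, during which the arm holds its last target. There are 200 camera calls.

### The job

Pack the kit for one detector mount into the blue tray: lay the short steel post in the long narrow pocket, the filter box with the clear lid, lid up, in the square pocket, and the small metal coupler lengthwise in the short narrow pocket, each lying flat on its pocket's floor. The longer steel post and the filter box with the black lid do not belong to this kit: leave them where they are.

Things in the scene. Friction and masses are not known exactly. Their poses are not given: they have to be found in the camera images.
- kit_tray: Blue kit tray, 116 (x) x 115 (y) x 8 mm, three pockets with black floors 3 mm above its underside, rim and ribs 5 mm above those floors; any yaw. Fixed on a raised black breadboard (195 x 220 mm, top 85 mm above the table) nearer the robot than the parts, between a 142 mm high instrument (left) and a tall monitor (right). Origin: centre of the underside; z up.
- long_pocket (a point): Centre of the floor of the long narrow pocket: 92 mm along its x, 29 mm along its y, 5 mm deep, at (0, 39, 3) mm in the tray's frame, axes as the tray's. A 12 mm wide rib parts it from the two other pockets.
- square_pocket (a point): Centre of the floor of the square pocket, 66 x 66 mm, 5 mm deep, at (-21, -20.5, 3) mm in the tray's frame, axes as the tray's. A 12 mm rib parts it from the short pocket.
- short_pocket (a point): Centre of the floor of the short narrow pocket: 30 mm along its x, 66 mm along its y, 5 mm deep, at (39, -20.5, 3) mm in the tray's frame, axes as the tray's.
- short_post: The shorter bright steel post, a plain rod 75 mm long (along its y), 13 mm thick, about 75 g. Like all parts it lies on a long raised green board (120 x 410 mm, top 85 mm above the table); a black lamp housing, 285 mm high, stands behind its left half, a laser supply behind its right end. Origin: mid-length, at the underside; z up. Belongs in the long pocket.
- clear_box: Flat square filter box, black base under a clear lid that looks smoky grey from above, white label, 50 x 50 x 21 mm, about 40 g, closed (the lid does not come open). Origin: centre of the underside; z up. Belongs in the square pocket.
- coupler: Small bright metal coaxial coupler lying on its side, 32 mm long (along its y), 14 mm thick, about 20 g. Origin: mid-length, at its underside; z up. Belongs in the short pocket.
- long_post: Look-alike, stays: the longer bright steel post, 100 mm long (along its y), 13 mm thick. Origin: mid-length, at its underside.
- black_box: Look-alike, stays: filter box with an opaque black lid and white label, 50 x 50 x 21 mm. Origin: centre of the underside.

How it is judged:
At the end, for the whole second after the job is handed in: Short post, clear-lidded box and coupler each at rest flat on the floor of their own pocket (origin within 10 to 11 mm of its middle, coupler 20 mm lengthwise; post and coupler within 0.35 rad of lengthwise); long post and black box within 20 mm of where they stood (x of short_post in the frame of long_pocket between -0.011 and 0.011 m and y of short_post in the frame of long_pocket between -0.01 and 0.01 m and z of short_post in the frame of long_pocket between -0.003 and 0.003 m and angle between each of short_post, clear_box, coupler's own z axis and vertical below 0.12 rad and linear speed of each of short_post, clear_box, coupler below 0.02 m/s and angle between the y axis of short_post and the x axis of long_pocket, either way round below 0.35 rad and x of clear_box in the frame of square_pocket between -0.011 and 0.011 m and y of clear_box in the frame of square_pocket between -0.011 and 0.011 m and z of clear_box in the frame of square_pocket between -0.003 and 0.003 m and x of coupler in the frame of short_pocket between -0.011 and 0.011 m and y of coupler in the frame of short_pocket between -0.02 and 0.02 m and z of coupler in the frame of short_pocket between -0.003 and 0.003 m and angle between the y axis of coupler and the y axis of short_pocket, either way round below 0.35 rad and distance of each of long_post, black_box from where it was at the start of the episode below 0.02 m); the robot touches nothing.
It fails at once if the long post or the black filter box is pushed away or lifted (distance of any of long_post, black_box from where it was at the start of the episode above 0.03 m).
It also fails if it takes over 72 s, if anything falls off the work surface, if the arm or the gripper's body presses on something with over 40 N, if the wrist force passes 120 N, or if a joint passes its speed limit or range.

## Working session

There is one attempt and no reset: what is moved stays moved. The work goes in short steps, Python scripts to look and compute and a shell command to move; the robot and the scene stay as the last step left them, time stands still between calls to the robot, and variables do not carry over. Pictures are saved under pics/ and viewed, at most 16 in all, crops included, and the job is handed in when it is done.

```bash
mkdir -p pics; ls
python3 - <<'E'
from rig import robot
import cv2
o=robot.get_obs();print(o['time'],o['position'],o['tool_rot'],o['grip_width'],robot.grip_depth)
for n in['top','scene']:
    c=robot.camera(n);print(n,c['fx'],c['fy'],c['cx'],c['cy'],c['xyz'],c['attitude']);cv2.imwrite(f'pics/{n}0.png',c['img'][:,:,::-1])
E
```

```text
pics
0.0 [ 0.24082629 -0.57594494  0.22158111] [ 9.80476389e-01  1.96633920e-01 -3.58711567e-05 -1.07271252e-03] 0.08702475220123798 0.0187
top 482.58258520543404 482.58258520543404 322.69572478647683 240.81249099631808 [0.39627045 0.00757497 0.97169089] [-0.70224955  0.70866012 -0.04637825  0.04995465]
scene 573.767874895834 573.767874895834 319.13059900315267 239.6001229842806 [0.6861451  0.58992901 0.71294635] [ 0.12675643  0.91052982 -0.38958328 -0.05561585]
```

View pics/top0.png

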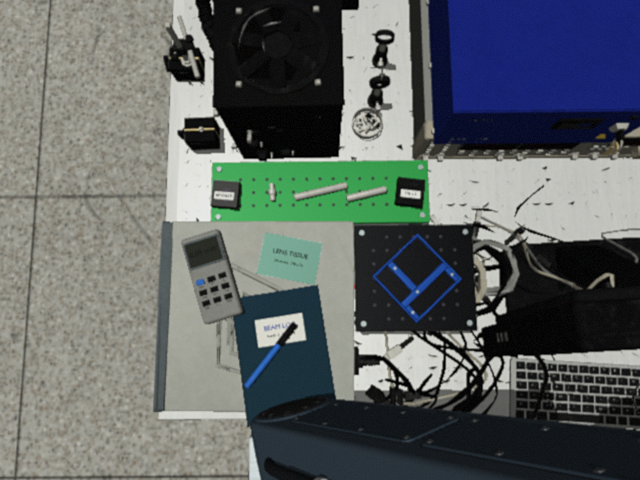

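View pics/scene0.png

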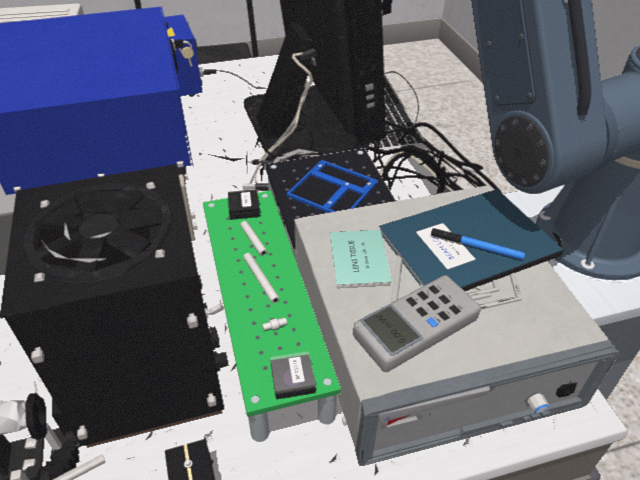

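The top view shows the green board with, left to right: the grey box (225,194), coupler (272,191), long post (320,191), short post (367,193) and black box (410,192). The tray, yawed about 45°, is at (417,278). The scene view agrees: the grey-lidded box is at (293,375) and the black one at (243,205).

```bash
cat > h.py <<'E'
import numpy as np,cv2
from scipy.spatial.transform import Rotation as R
def ray(c,px):
    px=np.atleast_2d(px).astype(float)
    d=np.c_[(px[:,0]-c['cx'])/c['fx'],(px[:,1]-c['cy'])/c['fy'],np.ones(len(px))]
    return R.from_quat(c['attitude']).apply(d)
def plane(c,px,z):
    d=ray(c,px);o=np.array(c['xyz']);return o+d*((z-o[2])/d[:,2])[:,None]
def proj(c,p):
    v=R.from_quat(c['attitude']).inv().apply(np.atleast_2d(p)-np.array(c['xyz']));return np.c_[c['fx']*v[:,0]/v[:,2]+c['cx'],c['fy']*v[:,1]/v[:,2]+c['cy']]
def rect(c,m,z,amin=60):
    for k in cv2.findContours(m.astype(np.uint8),0,2)[0]:
        if cv2.contourArea(k)<amin: continue
        p=plane(c,k.reshape(-1,2),z)[:,:2]
        (x,y),(w,h),a=cv2.minAreaRect((p*1000).astype(np.float32))
        M=np.deg2rad(a)+(0 if w>h else np.pi/2)
        print('px',k.reshape(-1,2).mean(0).round(),'xy mm',round(x,1),round(y,1),'size',round(max(w,h),1),round(min(w,h),1),'long axis deg',round(np.rad2deg(M)%180,1))
E
cat > m.py <<'E'
from h import *
from rig import robot
c=robot.camera('top');im=c['img'].astype(int);r,g,b=im[...,0],im[...,1],im[...,2]
roi=np.zeros(r.shape,bool);roi[163:222,212:428]=1
H=cv2.cvtColor(c['img'],cv2.COLOR_RGB2HSV)
print('corners green');rect(c,(H[...,1]>150)&(abs(H[...,0].astype(int)-65)<20)&(g>80),.085,2000)
print('bright');rect(c,roi&(r>110)&(b>110),.0915,40)
print('dark');rect(c,cv2.morphologyEx((roi&(g<110)).astype(np.uint8),cv2.MORPH_OPEN,np.ones((7,7))),.100,200)
print('blue');t=np.zeros(r.shape,bool);t[225:330,360:475]=1;rect(c,t&(b>90)&(b>r+40),.093,300)
cv2.imwrite('pics/crop.png',np.vstack([cv2.resize(c['img'][160:225,208:432,::-1],None,fx=3.5,fy=3.5,interpolation=2),cv2.copyMakeBorder(cv2.resize(c['img'][225:335,350:480,::-1],None,fx=3,fy=3,interpolation=2),0,0,0,784-390,0)]))
E
python3 m.py
```

```text
corners green
px [268. 199.] xy mm 610.4 16.3 size 404.3 117.5 long axis deg 90.0
bright
px [227. 196.] xy mm 604.2 195.2 size 37.6 17.2 long axis deg 89.4
px [409. 194.] xy mm 604.6 -152.3 size 37.7 15.6 long axis deg 82.9
px [368. 192.] xy mm 607.1 -70.6 size 75.8 11.1 long axis deg 103.1
px [271. 192.] xy mm 611.9 107.3 size 30.7 11.2 long axis deg 0.3
px [320. 190.] xy mm 612.5 15.5 size 100.7 11.2 long axis deg 103.0
dark
px [407. 203.] xy mm 585.7 -147.1 size 51.1 18.2 long axis deg 83.3
px [228. 204.] xy mm 588.0 189.3 size 52.1 22.6 long axis deg 89.4
px [231. 187.] xy mm 617.1 187.8 size 54.7 25.2 long axis deg 84.1
px [409. 183.] xy mm 621.6 -151.4 size 52.6 22.5 long axis deg 83.8
blue
px [408. 273.] xy mm 448.7 -158.6 size 116.0 115.2 long axis deg 132.6
```

View pics/crop.png

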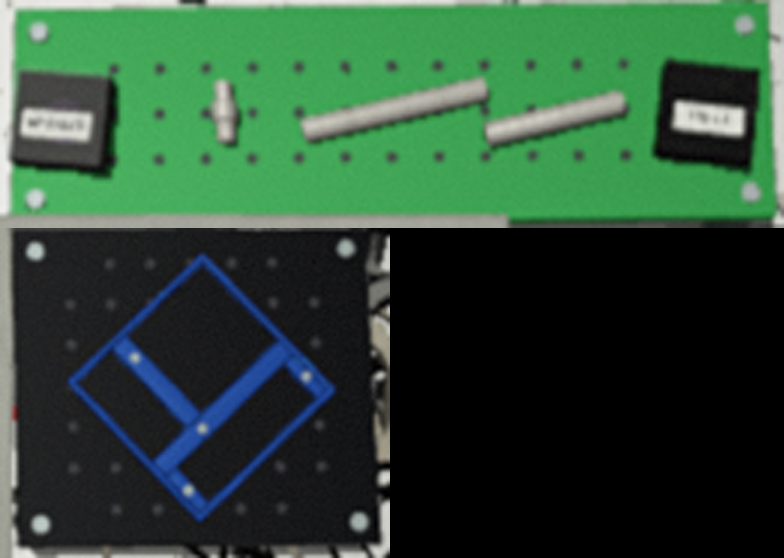

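The crop confirms that the left box has the grey lid and the right one the black lid. In the tray, the long pocket is at lower right, the short one at lower left and the square one at the top, so tray yaw is about 132.6°. Next I'll check the obstacles and the box lid.

Run:
```python
from h import *
from rig import robot
c=robot.camera('top');s=robot.camera('scene');w=robot.camera('wrist')
f=lambda n,p,z:print(n,(plane(c,[p],z)[0]*1000).round())
f('lamp top front right',(341,107),.285);f('lamp top front left',(215,107),.285)
f('lamp base front right',(343,157),.0);f('lamp base@85',(343,157),.085)
f('laser front base',(430,157),0.);f('laser top front',(450,112),.25)
f('instr edge',(354,224),.142);f('instr edge2',(354,350),.142)
# lid corners of clear box by non-green
q=np.array([[18,70],[113,78],[107,170],[12,163]])/3.5+[208,160]
p=plane(c,q,.106)[:,:2]*1000;print(p.round(1),p.mean(0),np.linalg.norm(np.diff(p,axis=0),axis=1))
# scene lid: dark mask near (293,375)
cv2.imwrite('pics/c2.png',np.hstack([cv2.resize(s['img'][330:420,250:350,::-1],(400,360),interpolation=2),cv2.resize(c['img'][215:365,450:616,::-1],(398,360),interpolation=2)]))
cv2.imwrite('pics/w0.png',w['img'][:,:,::-1])
print(w['fx'],w['cx'],w['cy'],w['xyz'],w['attitude'])
```

```text
lamp top front right [692. -18. 285.]
lamp top front left [694. 170. 285.]
lamp base front right [705. -32.   0.]
lamp base@85 [678. -28.  85.]
laser front base [ 703. -213.    0.]
laser top front [ 697. -190.  250.]
instr edge [539. -44. 142.]
instr edge2 [324. -40. 142.]
[[630.2 212.6]
 [625.4 162.4]
 [576.  164.8]
 [580.3 214.6]] [602.9749116  188.59611514] [50.42186997 49.392589   49.97976456]
371.64829954431775 319.12923499186326 244.55375818253754 [ 0.31444711 -0.54690399  0.3837985 ] [ 0.82356684 -0.54809753 -0.08107425  0.12146487]
```

View pics/c2.png

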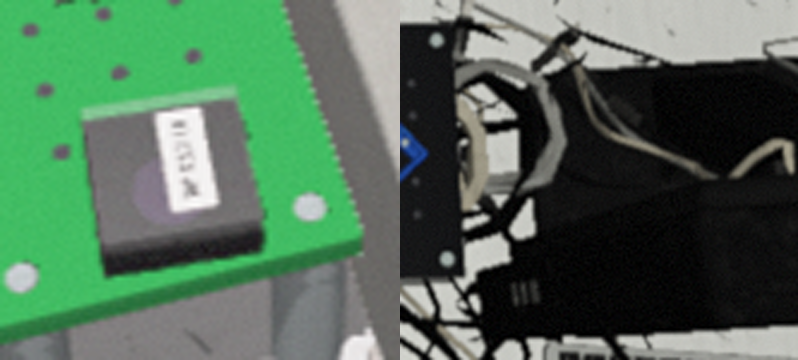

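View pics/w0.png

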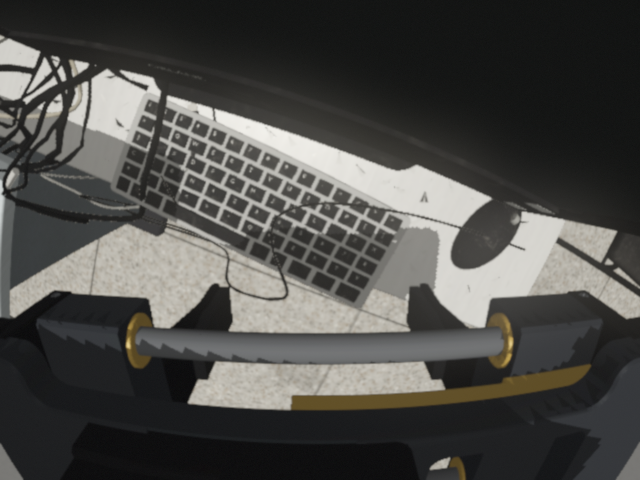

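The crop shows a purple filter under the left box's grey lid, which confirms the clear box, with lid centre near (603, 189) mm. In the wrist picture the gripper's long side runs along the closing line, and the monitor slab fills the top. I'll triangulate the monitor's three side marks, at scene ≈(370,92) and top ≈(502,337).

Run:
```python
from h import *
from rig import robot
c=robot.camera('top');s=robot.camera('scene')
def tri(a,b):
    d=ray(c,[a])[0];e=ray(s,[b])[0];A=np.c_[d,-e];o=np.array(c['xyz']);p=np.array(s['xyz'])
    t=np.linalg.lstsq(A,p-o,rcond=None)[0];print(((o+t[0]*d)*1000).round(),((p+t[1]*e)*1000).round())
tri((502,337),(370,92))
cv2.imwrite('pics/c3.png',np.hstack([cv2.resize(s['img'][0:180,240:420,::-1],(400,400),interpolation=2),cv2.resize(c['img'][225:365,470:610,::-1],(400,400),interpolation=2)]))
```

```text
[ 347. -269.  199.] [ 346. -269.  199.]
```

View pics/c3.png

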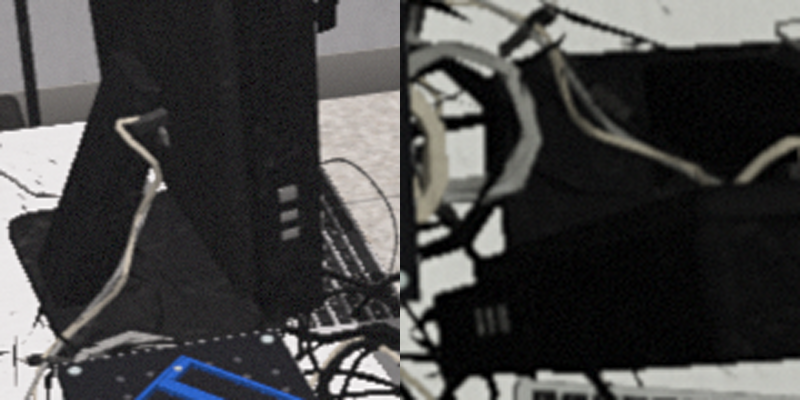

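The monitor's side marks triangulate to (347,-269,199) mm with the two rays agreeing. So the panel's left edge is at y≈-0.265, x≈0.32–0.385, and its top is about 0.46 m. I'll back off, rise above it, then cross.

```bash
cat > go.py <<'E'
import sys,numpy as np
from rig import robot
from scipy.spatial.transform import Rotation as R
o=robot.get_obs();m=R.from_quat(o['tool_rot']).as_matrix();p=np.array(o['position'])
psi=np.degrees(np.arctan2(m[1,0],m[0,0]))
print('t',round(o['time'],2),'pos',p.round(4),'psi',psi.round(1),'tilt',np.degrees(np.arccos(-m[2,2])).round(2),'q',np.round(o['q'],2),'F',np.round(o['ft_force'],1),'w',round(o['grip_width'],4))
if len(sys.argv)>1:
    x,y,z,a=map(float,sys.argv[1:5]);D=np.array([x,y,z])-p
    print('before turn',(m.T@D).round(4),'turn',np.radians(psi-a).round(3))
    c,s=np.cos(np.radians(a)),np.sin(np.radians(a))
    print('after turn',np.round([D[0]*c+D[1]*s,D[0]*s-D[1]*c,-D[2]],4))
E
python3 -m creep '{"sx": [-0.03,-0.03,0,0,0,0,0,0,0,0,0,0],"sy": [0,0,0,0,0,0,0,0,0,0,0,0],"sz": [0,0,-0.04,-0.04,-0.04,-0.04,-0.04,-0.04,-0.04,-0.04,0,0],"yaw": [0,0,0,0,0,0,0,0,0,0,0,0]}' 0.04 40
python3 go.py .611 -.088 .53 -76.5
```

```text
time: 1.4
position: [0.1858, -0.6003, 0.5462]
tool_rot: [0.98, 0.197, -0.0, 0.004]
ft_force: [0.5, -0.1, -2.0]
grip_width: 0.04
grip_force: 0.0
t 1.4 pos [ 0.1858 -0.6003  0.5462] psi 22.7 tilt 0.44 q [-1.45  0.36  0.86  0.    1.92 -0.27] F [ 0.5 -0.1 -2. ] w 0.04
before turn [ 0.59   -0.3088  0.0127] turn 1.731
after turn [-0.3989 -0.5331  0.0162]
```

Run:
```python
from h import *
from rig import robot
w=robot.camera('wrist');print(w['xyz'],w['attitude'])
cv2.imwrite('pics/w1.png',w['img'][:,:,::-1])
```

```text
[ 0.25908819 -0.56950693  0.70774137] [ 0.82310678 -0.54847855 -0.07821593  0.12469478]
```

View pics/w1.png

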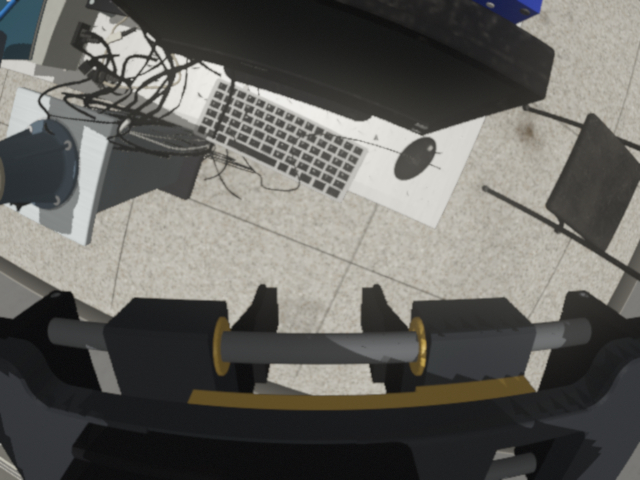

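The wrist view shows the monitor from above. The front-right corners are at about (527,105) for the top and (427,131) for the bottom, so I'll check the height from those.

Run:
```python
import numpy as np
from scipy.spatial.transform import Rotation as R
o=np.array([ 0.25908819,-0.56950693,0.70774137]);q=[0.82310678,-0.54847855,-0.07821593,0.12469478]
for p in [(527,105),(427,131),(553,55)]:
    v=np.array(p)-[319.13,244.55];r=np.hypot(*v);t=r/371.65
    d=R.from_quat(q).apply([v[0]/r*np.sin(t),v[1]/r*np.sin(t),np.cos(t)])
    print([(o+d*(x-o[0])/d[0]).round(3) for x in (.30,.325,.35,.385)])
```

```text
[array([ 0.3  , -0.63 ,  0.592]), array([ 0.325, -0.667,  0.522]), array([ 0.35 , -0.704,  0.451]), array([ 0.385, -0.756,  0.353])]
[array([ 0.3  , -0.652,  0.403]), array([ 0.325, -0.703,  0.217]), array([ 0.35 , -0.754,  0.03 ]), array([ 0.385, -0.824, -0.23 ])]
[array([ 0.3  , -0.61 ,  0.634]), array([ 0.325, -0.635,  0.589]), array([ 0.35 , -0.66 ,  0.544]), array([ 0.385, -0.695,  0.481])]
```

```bash
python3 -m creep '{"sx": [0,0,0.035,0.035,0.035,0.035,0.035,0.035,0.035,0.035,0.035,0.035,0.035,0.035,0.035,0.035,0.035,0.035],"sy": [0,0,-0.018,-0.018,-0.018,-0.018,-0.018,-0.018,-0.018,-0.018,-0.018,-0.018,-0.018,-0.018,-0.018,-0.018,-0.018,-0.018],"sz": [-0.03,-0.03,0,0,0,0,0,0,0,0,0,0,0,0,0,0,0,0],"yaw": [0,0,0,0,0,0,0,0,0,0,0,0,0,0,0,0,0,0]}'
python3 go.py .611 -.088 .15 -76.5
```

```text
time: 2.95
position: [0.592, -0.1163, 0.6]
tool_rot: [0.98, 0.197, -0.002, -0.001]
ft_force: [0.7, -0.3, 0.1]
grip_width: 0.0404
grip_force: 0.0
t 2.95 pos [ 0.592  -0.1163  0.6   ] psi 22.7 tilt 0.28 q [-0.38  0.34  0.76 -0.    2.05  0.8 ] F [ 0.7 -0.3  0.1] w 0.0404
before turn [ 0.0301 -0.0172  0.4499] turn 1.731
after turn [-0.023  -0.0251  0.45  ]
```

```bash
python3 -m creep '{"sx": [0,0,0,0,0,0,0,0,0,0,0,0,0,0,-0.023,0,0,0,0],"sy": [0,0,0,0,0,0,0,0,0,0,0,0,0,0,-0.025,0,0,0,0],"sz": [0.025,0.025,0.025,0.025,0.025,0.025,0.025,0.025,0.025,0.025,0.025,0.025,0.025,0.025,0,0.03,0.03,0,0],"yaw": [0.1237,0.1237,0.1237,0.1237,0.1237,0.1237,0.1237,0.1237,0.1237,0.1237,0.1237,0.1237,0.1237,0.1237,0,0,0,0,0]}'
python3 go.py .611 -.088 .092 -76.5
python3 - <<'E'
from h import *
from rig import robot
w=robot.camera('wrist');cv2.imwrite('pics/w2.png',w['img'][:,:,::-1])
E
```

```text
time: 4.53
position: [0.6075, -0.089, 0.1895]
tool_rot: [0.785, -0.619, -0.004, 0.001]
ft_force: [-0.4, 0.1, -0.0]
grip_width: 0.0397
grip_force: 0.0
t 4.53 pos [ 0.6075 -0.089   0.1895] psi -76.5 tilt 0.47 q [-0.33  0.55  1.49 -0.    1.11  2.58] F [-0.4  0.1 -0. ] w 0.0397
before turn [ 0.0003 -0.0043  0.0974] turn -0.001
after turn [-0.0001 -0.0036  0.0975]
```

View pics/w2.png

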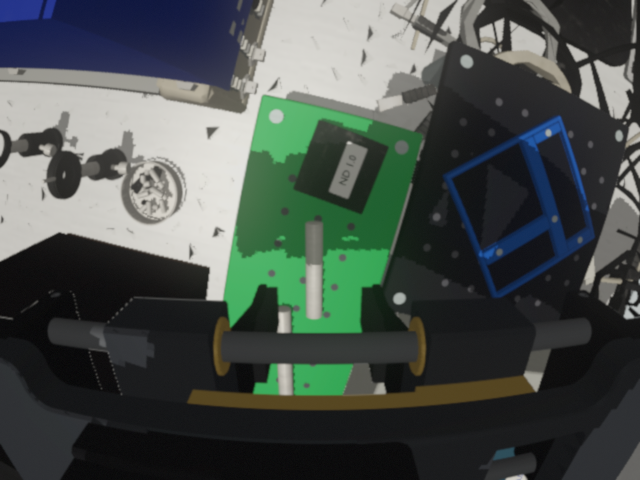

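The wrist view shows the short post at column ~314, between the fingers at columns 265 and 373. The lamp's top corner is at about (209,266), so I'll measure that and the post from this view.

```bash
cat >> h.py <<'E'
def wray(w,px):
    v=np.atleast_2d(px).astype(float)-[w['cx'],w['cy']];r=np.linalg.norm(v,axis=1)+1e-9;t=r/w['fx']
    return R.from_quat(w['attitude']).apply(np.c_[v/r[:,None]*np.sin(t)[:,None],np.cos(t)])
def wplane(w,px,z):
    d=wray(w,px);o=np.array(w['xyz']);return o+d*((z-o[2])/d[:,2])[:,None]
E
python3 - <<'E'
from h import *
from rig import robot
w=robot.camera('wrist')
print('lamp corners',wplane(w,[(209,266),(65,234),(208,297)],.285).round(4))
print('post ends',wplane(w,[(314.5,222),(314.5,319)],.0915).round(4), 'box',wplane(w,[(341,166)],.106).round(3))
E
```

```text
lamp corners [[ 0.6439 -0.1387  0.285 ]
 [ 0.6798 -0.1374  0.285 ]
 [ 0.6432 -0.1318  0.285 ]]
post ends [[ 0.6165 -0.1072  0.0915]
 [ 0.5984 -0.0304  0.0915]] box [[ 0.609 -0.152  0.106]]
```

```bash
python3 -m creep '{"sx": [0,0,0,0,0,0,0,0],"sy": [-0.004,0,0,0,0,0,0,0],"sz": [0.02,0.025,0.025,0.015,0.008,0.006,0,0],"yaw": [0,0,0,0,0,0,0,0]}'
python3 go.py .6115 -.088 .090 -76.5
```

```text
time: 5.3
position: [0.6151, -0.0895, 0.0948]
tool_rot: [0.785, -0.619, 0.001, -0.0]
ft_force: [0.6, -0.0, 1.1]
grip_width: 0.04
grip_force: 0.0
t 5.3 pos [ 0.6151 -0.0895  0.0948] psi -76.6 tilt 0.14 q [-0.32  0.68  1.55  0.    0.91  2.58] F [ 0.6 -0.   1.1] w 0.04
before turn [-0.0023  0.0032  0.0048] turn -0.001
after turn [-0.0023  0.0032  0.0048]
```

```bash
python3 -m creep '{"sx": [-0.002,0,0],"sy": [0.003,0,0],"sz": [0.005,0,0],"yaw": [0,0,0]}'
python3 -m creep '{"sx": [0,0,0,0,0,0,0],"sy": [0,0,0,0,0,0,0],"sz": [0,0,0,0,0,0,0],"yaw": [0,0,0,0,0,0,0]}' 0 40; python3 go.py
```

```text
time: 5.55
position: [0.6106, -0.0876, 0.089]
tool_rot: [0.785, -0.619, 0.0, -0.0]
ft_force: [-0.0, 0.2, -0.8]
grip_width: 0.04
grip_force: 0.0
time: 6.13
position: [0.6108, -0.0878, 0.0886]
tool_rot: [0.785, -0.619, 0.0, 0.0]
ft_force: [0.2, 0.1, 0.7]
grip_width: 0.0109
grip_force: 40.0
t 6.13 pos [ 0.6108 -0.0878  0.0886] psi -76.5 tilt 0.0 q [-0.32  0.69  1.56 -0.    0.89  2.58] F [0.2 0.1 0.7] w 0.0109
```

```bash
python3 -m creep '{"sx": [0,0,0,0,0,0.008,0,0],"sy": [0,0,0,0,0.03,0.032,0.032,0],"sz": [-0.01,-0.02,-0.035,-0.035,-0.01,0,0,0],"yaw": [0,0,0,0,0,0,0,0]}'
python3 - <<'E'
from h import *
from rig import robot
w=robot.camera('wrist');c=robot.camera('top')
cv2.imwrite('pics/w3.png',np.hstack([w['img'][160:420,120:520,::-1],cv2.resize(c['img'][150:280,330:530,::-1],(400,260))]))
E
python3 go.py
```

```text
time: 6.8
position: [0.5143, -0.1168, 0.1987]
tool_rot: [0.784, -0.62, -0.004, 0.002]
ft_force: [-0.9, 0.9, -2.1]
grip_width: 0.0109
grip_force: 40.0
t 6.9 pos [ 0.5204 -0.1176  0.1994] psi -76.6 tilt 0.04 q [-0.43  0.44  1.69  0.    1.02  2.48] F [ 0.5 -1.  -1. ] w 0.0113
```

View pics/w3.png

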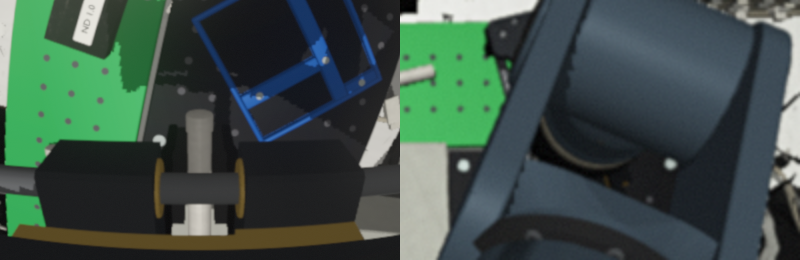

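The post is held along the tool's x, with its near end at crop (198,112). Now I'll turn it to the tray heading.

```bash
python3 -m creep '{"sx": [0,0,0,0,0,0,0,0,0,0,0,0,0,0,0,0,0,0,0],"sy": [0,0,0,0,0,0,0,0,0,0,0,0,0,0,0,0,0,0,0],"sz": [0,0,0,0,0,0,0,0,0,0,0,0,0,0,0,0,0,0,0],"yaw": [-0.122,-0.122,-0.122,-0.122,-0.122,-0.122,-0.122,-0.122,-0.122,-0.122,-0.122,-0.122,-0.122,-0.122,-0.122,-0.122,-0.122,-0.122,-0.122]}' >/dev/null
python3 -m creep '{"sx": [0,0,0,0,0,0,0,0,0,0,0,0],"sy": [0,0,0,0,0,0,0,0,0,0,0,0],"sz": [0,0,0,0,0,0,0,0,0,0,0,0],"yaw": [-0.122,-0.122,-0.122,-0.122,-0.122,-0.122,-0.122,-0.122,-0.122,-0.122,0,0]}'
python3 go.py .408 -.1675 .12 126
```

```text
time: 9.48
position: [0.5224, -0.1174, 0.1987]
tool_rot: [0.454, 0.891, 0.0, 0.001]
ft_force: [0.7, 0.3, -0.6]
grip_width: 0.0112
grip_force: 40.0
t 9.48 pos [ 0.5224 -0.1174  0.1987] psi 126.0 tilt 0.07 q [-0.43  0.44  1.68  0.    1.02 -1.06] F [ 0.7  0.3 -0.6] w 0.0112
before turn [ 0.0268 -0.1221  0.0786] turn 0.0
after turn [ 0.0267 -0.122   0.0787]
```

```bash
python3 -m creep '{"sx": [0.0067,0.0067,0.0067,0.0067,0,0,0,0,0],"sy": [-0.0305,-0.0305,-0.0305,-0.0305,0,0,0,0,0],"sz": [0,0,0,0,0.03,0.03,0.017,0,0],"yaw": [0,0,0,0,0,0,0,0,0]}'
python3 - <<'E'
from h import *
from rig import robot
w=robot.camera('wrist')
cv2.imwrite('pics/w4.png',w['img'][:,:,::-1])
E
for i in 1 2 ; do python3 go.py .408 -.1675 .094 126;done
```

```text
time: 10.23
position: [0.4071, -0.1678, 0.1212]
tool_rot: [0.453, 0.891, 0.0, -0.001]
ft_force: [-0.2, -0.1, -1.4]
grip_width: 0.0108
grip_force: 40.0
t 10.28 pos [ 0.4077 -0.1682  0.122 ] psi 126.1 tilt 0.05 q [-0.65  0.46  1.98  0.    0.7  -1.28] F [ 0.9 -0.1 -0.4] w 0.011
before turn [0.0004 0.0006 0.028 ] turn 0.002
after turn [0.0004 0.0006 0.028 ]
t 10.28 pos [ 0.4077 -0.1682  0.122 ] psi 126.1 tilt 0.05 q [-0.65  0.46  1.98  0.    0.7  -1.28] F [ 0.9 -0.1 -0.4] w 0.011
before turn [0.0004 0.0006 0.028 ] turn 0.002
after turn [0.0004 0.0006 0.028 ]
```

View pics/w4.png

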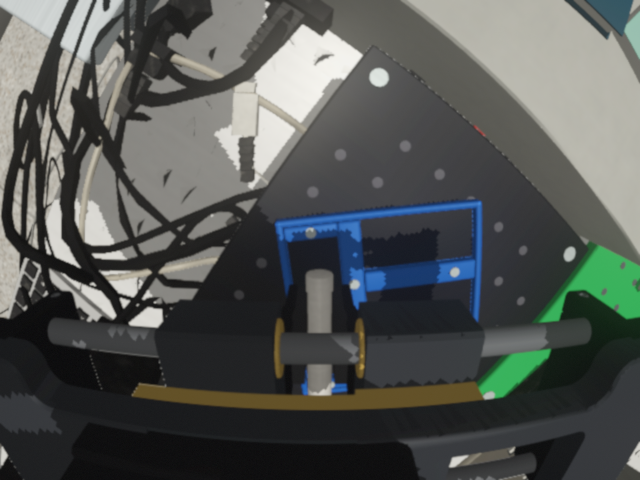

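The post (column ~320, end at row 270) hangs over the long pocket. The tray's outer corners are at (277,223) and (480,202), so I'll check the tray pose with those.

Run:
```python
from h import *
from rig import robot
w=robot.camera('wrist')
print((wplane(w,[(277,223),(480,202)],.093)*1000).round(1),'expected 367.1,-154.8 / 451.7,-77')
```

```text
[[ 369.9 -155.1   93. ]
 [ 452.5  -79.1   93. ]] expected 367.1,-154.8 / 451.7,-77
```

```bash
python3 -m creep '{"sx": [0,0,0,0,0,0],"sy": [0.0005,0,0,0,0,0],"sz": [0.012,0.008,0.005,0.0015,0,0],"yaw": [0,0,0,0,0,0]}'; python3 go.py .409 -.168 .0925 126
```

```text
time: 10.83
position: [0.4075, -0.1676, 0.0953]
tool_rot: [0.453, 0.892, -0.0, 0.0]
ft_force: [0.6, -0.1, -1.0]
grip_width: 0.0111
grip_force: 40.0
t 10.83 pos [ 0.4075 -0.1676  0.0953] psi 126.2 tilt 0.03 q [-0.64  0.52  2.    0.    0.62 -1.28] F [ 0.6 -0.1 -1. ] w 0.0111
before turn [-0.0012  0.001   0.0028] turn 0.003
after turn [-0.0012  0.001   0.0028]
```

Step down in small increments, watching for contact.

```bash
python3 -m creep '{"sx": [-0.001,0,0],"sy": [0.001,0,0],"sz": [0.0015,0,0],"yaw": [0,0,0]}' | grep -E "pos|force"; python3 -m creep '{"sx": [0,0,0],"sy": [0,0,0],"sz": [0.001,0,0],"yaw": [0,0,0]}'| grep -E "pos|force"; python3 -m creep '{"sx": [0,0,0],"sy": [0,0,0],"sz": [0.001,0,0],"yaw": [0,0,0]}'| grep -E "pos|force"
```

```text
position: [0.4089, -0.1679, 0.0937]
ft_force: [-0.5, 0.3, -0.6]
grip_force: 40.0
position: [0.4089, -0.1678, 0.0931]
ft_force: [-0.5, -0.1, 4.6]
grip_force: 42.8
position: [0.409, -0.1679, 0.0928]
ft_force: [-1.3, 1.7, 12.7]
grip_force: 47.4
```

```bash
python3 -m creep '{"sx": [0,0],"sy": [0,0],"sz": [-0.0012,0],"yaw": [0,0]}' - 5 | grep force; python3 -m creep '{"sx": [0,0,0],"sy": [0,0,0],"sz": [0,0,0],"yaw": [0,0,0]}' 0.020| grep -E "force|width"; python3 -m creep '{"sx": [0,0,0,0,0,0],"sy": [0,0,0,0,0,0],"sz": [-0.005,-0.01,-0.03,-0.04,-0.02,0],"yaw": [0,0,0,0,0,0]}'; python3 go.py
python3 - <<'E'
from h import *
from rig import robot
w=robot.camera('wrist')
cv2.imwrite('pics/w5.png',w['img'][100:420,120:560,::-1])
E
```

```text
ft_force: [-0.3, 0.8, 1.6]
grip_force: 6.6
ft_force: [-4.5, -3.1, 10.1]
grip_width: 0.0186
grip_force: 4.9
time: 12.5
position: [0.4114, -0.1693, 0.2017]
tool_rot: [0.453, 0.892, -0.001, 0.005]
ft_force: [1.0, -0.6, 0.3]
grip_width: 0.02
grip_force: 0.0
t 12.5 pos [ 0.4114 -0.1693  0.2017] psi 126.2 tilt 0.56 q [-0.64  0.32  1.9   0.    0.92 -1.27] F [ 1.  -0.6  0.3] w 0.02
```

View pics/w5.png

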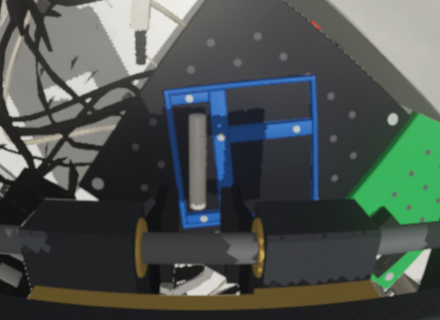

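The post lies inside the long pocket (crop column ~197, rows 113–208). Next is the coupler.

```bash
python3 -m creep '{"sx": [0.0116,0.0116,0.0116,0.0116,0.0116,0.0116,0,0,0,0,0,0,0,0],"sy": [0.0361,0.0361,0.0361,0.0361,0.0361,0.0361,0,0,0,0,0,0,0,0],"sz": [0,0,0,0,0,0,0,0,0,0,0,0,0,0],"yaw": [0,0,0,0,0,-0.118,-0.118,-0.118,-0.118,-0.118,-0.118,-0.118,-0.118,0]}' 0.04 30; python3 go.py .612 .1073 .16 180
```

```text
time: 13.72
position: [0.5413, 0.0166, 0.1957]
tool_rot: [-0.003, 1.0, 0.0, -0.002]
ft_force: [-0.4, -0.1, 0.1]
grip_width: 0.0404
grip_force: 0.0
t 13.72 pos [0.5413 0.0166 0.1957] psi -179.6 tilt 0.23 q [-0.18  0.45  1.67  0.    1.03 -1.75] F [-0.4 -0.1  0.1] w 0.0404
before turn [-0.0714  0.0902  0.0355] turn -6.277
after turn [-0.0707  0.0907  0.0357]
```

Meanwhile I'll re-check the coupler and box from the wrist and top views while moving in.

```bash
python3 -m creep '{"sx": [-0.024,-0.024,-0.023,0,0,0],"sy": [0.030,0.030,0.030,0,0,0],"sz": [0,0,0.01,0.025,0,0],"yaw": [0,0,0,0,0,0]}'>/dev/null; python3 go.py .612 .1073 .09 180
python3 - <<'E'
from h import *
from rig import robot
w=robot.camera('wrist');print(w['xyz'],w['attitude'],w['cx'],w['cy'])
cv2.imwrite('pics/w6.png',w['img'][:,:,::-1])
E
```

```text
t 14.22 pos [0.6105 0.1068 0.1599] psi -179.8 tilt 0.43 q [-0.01  0.6   1.5  -0.    1.05 -1.58] F [-0.7  0.1  0.5] w 0.0402
before turn [-0.002   0.0005  0.0699] turn -6.28
after turn [-0.0015  0.0005  0.0699]
[0.53231225 0.10550878 0.32226217] [0.69855341 0.70123906 0.10061871 0.10081068] 319.12923499186326 244.55375818253754
```

View pics/w6.png

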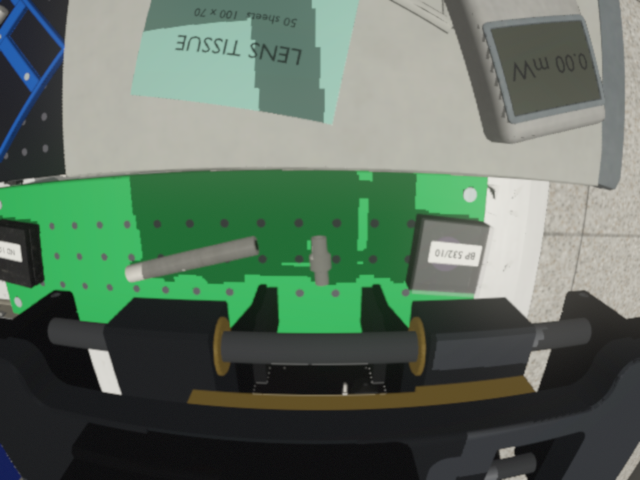

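The coupler runs from (319,236) to (321,285), on the finger midline. The clear box's lid corners are near (423,215), (488,221), (477,293) and (410,289).

Run:
```python
from h import *
w=dict(xyz=[0.53231225,0.10550878,0.32226217],attitude=[0.69855341,0.70123906,0.10061871,0.10081068],cx=319.129,cy=244.554,fx=371.648)
print('coupler',(wplane(w,[(319,236),(321,285)],.092)*1000).round(1))
p=wplane(w,[(423,215),(488,221),(477,293),(410,289)],.106)[:,:2]*1000
print('box',p.round(1).tolist(),p.mean(0).round(1))
```

```text
coupler [[594.3 105.5  92. ]
 [628.2 106.9  92. ]]
box [[576.8, 168.8], [579.7, 213.6], [629.6, 212.6], [625.5, 164.3]] [602.9 189.8]
```

```bash
python3 -m creep '{"sx": [-0.001,0,0,0,0,0],"sy": [0.0005,0,0,0,0,0],"sz": [0.025,0.025,0.012,0.0065,0,0],"yaw": [0,0,0,0,0,0]}' | grep -E 'pos|ft'
python3 -m creep '{"sx": [0,0,0,0,0,0],"sy": [0,0,0,0,0,0],"sz": [0,0,0,0,0,0],"yaw": [0,0,0,0,0,0]}' 0 30
python3 go.py .612 .1073 .18 180
```

```text
position: [0.6146, 0.1066, 0.0951]
ft_force: [0.4, -0.2, 0.5]
time: 15.27
position: [0.6143, 0.1072, 0.0946]
tool_rot: [-0.002, 1.0, 0.0, 0.0]
ft_force: [0.2, 0.4, 2.2]
grip_width: 0.0115
grip_force: 30.0
t 15.27 pos [0.6143 0.1072 0.0946] psi -179.7 tilt 0.04 q [-0.01  0.69  1.54  0.    0.91 -1.58] F [0.2 0.4 2.2] w 0.0115
before turn [ 0.0022  0.0001 -0.0854] turn -6.279
after turn [ 0.0023  0.0001 -0.0854]
```

Closed too high (4 mm, a residual of the relative steps), so I'll reopen, lower and close again.

```bash
python3 -m creep '{"sx": [0,0,0],"sy": [0,0,0],"sz": [0,0,0],"yaw": [0,0,0]}' 0.035 >/dev/null
python3 -m creep '{"sx": [0.0023,0,0],"sy": [0,0,0],"sz": [0.004,0,0],"yaw": [0,0,0]}' | grep -E 'pos|ft'
python3 -m creep '{"sx": [0,0,0,0,0,0],"sy": [0,0,0,0,0,0],"sz": [0,0,0,0,0,0],"yaw": [0,0,0,0,0,0]}' 0 30
python3 go.py
```

```text
position: [0.6111, 0.1071, 0.0897]
ft_force: [-0.7, -0.1, 0.0]
time: 16.27
position: [0.6119, 0.1071, 0.0903]
tool_rot: [-0.002, 1.0, 0.0, 0.0]
ft_force: [0.1, 0.9, 0.7]
grip_width: 0.0122
grip_force: 30.0
t 16.27 pos [0.6119 0.1071 0.0903] psi -179.7 tilt 0.02 q [-0.01  0.69  1.55  0.    0.9  -1.58] F [0.1 0.9 0.7] w 0.0122
```

```bash
python3 -m creep '{"sx": [0,0,0,0,0.025,0.025,0.025,0.025,0,0,0,0,0,0,0,0,0,0,0,0],"sy": [0,0,0,0,-0.03,-0.03,-0.03,-0.03,0,0,0,0,0,0,0,0,0,0,0,0],"sz": [-0.01,-0.03,-0.035,-0.035,0,0,0,0,0,0,0,0,0,0,0,0,0,0,0,0],"yaw": [0,0,0,0,0,0,0,0,0.12,0.12,0.12,0.12,0.12,0.12,0.12,0.12,0.12,0.12,0.12,0.12]}' | grep width
python3 -m creep '{"sx": [0,0,0,0,0,0,0,0,0,0],"sy": [0,0,0,0,0,0,0,0,0,0],"sz": [0,0,0,0,0,0,0,0,0,0],"yaw": [0.12,0.12,0.12,0.12,0.12,0.12,0.12,0.12,0,0]}' | grep width
python3 go.py .4383 -.1166 .12 42.6
```

```text
grip_width: 0.012
grip_width: 0.0118
t 18.77 pos [ 0.5124 -0.0133  0.2008] psi 42.9 tilt 0.04 q [-0.24  0.41  1.74  0.    1.    0.58] F [ 0.8 -0.9  0.2] w 0.0118
before turn [-0.1246  0.0251  0.0808] turn 0.006
after turn [-0.1244  0.0259  0.0808]
```

```bash
python3 -m creep '{"sx": [-0.031,-0.031,-0.031,-0.0315,0,0,0,0,0],"sy": [0.0063,0.0063,0.0063,0.0063,0,0,0,0,0],"sz": [0,0,0,0,0.03,0.03,0.015,0,0],"yaw": [0.005,0,0,0,0,0,0,0,0]}' | grep width; python3 go.py .4383 -.1166 .096 42.6
python3 - <<'E'
from h import *
from rig import robot
w=robot.camera('wrist')
cv2.imwrite('pics/w7.png',w['img'][:,:,::-1])
E
```

```text
grip_width: 0.0119
t 19.52 pos [ 0.4373 -0.116   0.125 ] psi 42.5 tilt 0.09 q [-0.51  0.47  1.95  0.    0.73  0.32] F [-0.1 -0.   1.2] w 0.0119
before turn [0.0003 0.0011 0.029 ] turn -0.001
after turn [0.0003 0.0011 0.029 ]
```

View pics/w7.png

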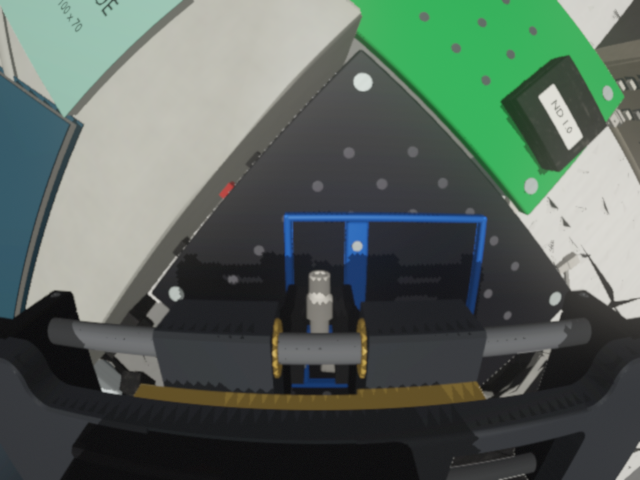

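The coupler (column 319) is centred over the short pocket, between the rim at column 290 and the rib at column 347. Lowering it.

```bash
python3 -m creep '{"sx": [0,0,0,0,0],"sy": [0.001,0,0,0,0],"sz": [0.012,0.01,0.006,0,0],"yaw": [0,0,0,0,0]}' | grep -E "pos|ft"; python3 -m creep '{"sx": [0,0,0],"sy": [0,0,0],"sz": [0.0015,0,0],"yaw": [0,0,0]}'| grep -E "pos|ft"
```

```text
position: [0.4388, -0.1169, 0.0979]
ft_force: [-0.3, 0.7, 0.2]
position: [0.4386, -0.1169, 0.0962]
ft_force: [-0.5, -0.1, -0.0]
```

```bash
for i in 1 ; do python3 -m creep '{"sx": [0,0,0],"sy": [0,0,0],"sz": [0.001,0,0],"yaw": [0,0,0]}'| grep -E "pos|ft"; done; python3 -m creep '{"sx": [0,0,0],"sy": [0,0,0],"sz": [0.001,0,0],"yaw": [0,0,0]}'| grep -E "pos|ft"; python3 -m creep '{"sx": [0,0,0],"sy": [0,0,0],"sz": [0.0007,0,0],"yaw": [0,0,0]}'| grep -E "pos|ft"
```

```text
position: [0.4383, -0.1168, 0.0948]
ft_force: [-0.0, 0.4, 0.3]
position: [0.4382, -0.1168, 0.0936]
ft_force: [-0.3, 0.2, 0.5]
position: [0.4383, -0.1168, 0.0932]
ft_force: [0.1, 0.6, 2.4]
```

```bash
python3 -m creep '{"sx": [0,0],"sy": [0,0],"sz": [-0.0005,0],"yaw": [0,0]}' - 5 | grep ft; python3 -m creep '{"sx": [0,0,0],"sy": [0,0,0],"sz": [0,0,0],"yaw": [0,0,0]}' 0.022| grep -E "ft|width"; python3 -m creep '{"sx": [0,0,0,0,0,0],"sy": [0,0,0,0,0,0],"sz": [-0.005,-0.01,-0.03,-0.04,-0.02,0],"yaw": [0,0,0,0,0,0]}'|grep pos
python3 - <<'E'
from h import *
from rig import robot
w=robot.camera('wrist')
cv2.imwrite('pics/w8.png',w['img'][100:420,120:560,::-1])
E
python3 go.py .603 .189 .2 180
```

```text
ft_force: [0.2, 0.4, 0.7]
ft_force: [-0.2, -0.1, -0.0]
grip_width: 0.0211
position: [0.4412, -0.1182, 0.2031]
t 21.95 pos [ 0.4398 -0.1176  0.201 ] psi 42.5 tilt 0.37 q [-0.51  0.33  1.87  0.    0.93  0.32] F [ 0.2 -0.9 -0.8] w 0.0222
before turn [ 0.3273 -0.116   0.001 ] turn -2.4
after turn [-0.1632  0.3066  0.001 ]
```

View pics/w8.png

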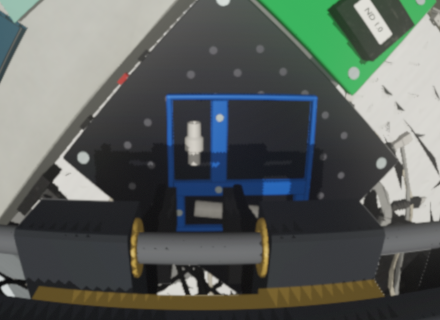

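The coupler lies flat and lengthwise in the short pocket (crop (194,145)). Now the clear box.

```bash
python3 -m creep '{"sx": [0,0,0,0,0,0,0,0,0,0,0,0,0,0,0,0,0,0,0,0],"sy": [0,0,0,0,0,0,0,0,0,0,0,0,0,0,0,0,0,0,0,0],"sz": [-0.01,-0.01,0,0,0,0,0,0,0,0,0,0,0,0,0,0,0,0,0,0],"yaw": [-0.122,-0.122,-0.122,-0.122,-0.122,-0.122,-0.122,-0.122,-0.122,-0.122,-0.122,-0.122,-0.122,-0.122,-0.122,-0.122,-0.122,-0.122,-0.122,0]}' 0.08 25 >/dev/null
python3 -m creep '{"sx": [-0.0154,-0.0154,-0.0154,-0.0154,-0.0154,-0.0154,-0.0154,-0.0154,-0.0154,0,0,0],"sy": [0.0354,0.0354,0.0354,0.0354,0.0354,0.0354,0.0354,0.0354,0.0354,0,0,0],"sz": [0,0,0,0,0,0,0,0,0,0,0,0],"yaw": [0,0,0,0,0,0,0,0,0,0,0,0]}' | grep pos
python3 go.py .603 .1892 .12 175.5
```

```text
position: [0.6014, 0.189, 0.2171]
t 24.62 pos [0.6014 0.189  0.2171] psi 175.2 tilt 0.2 q [ 0.13  0.54  1.42 -0.    1.18 -1.36] F [-0.5 -0.8 -0.7] w 0.0802
before turn [-0.0019  0.0005  0.0971] turn -0.005
after turn [-0.0016  0.0003  0.0971]
```

```bash
python3 -m creep '{"sx": [-0.0015,0,0,0,0,0,0],"sy": [0,0,0,0,0,0,0],"sz": [0.03,0.03,0.03,0.016,0.008,0,0],"yaw": [0,0,0,0,0,0,0]}' | grep -E "pos|ft"
python3 go.py .603 .1892 .091 175.5
```

```text
position: [0.6042, 0.1882, 0.1049]
ft_force: [0.9, -0.5, 0.5]
t 25.2 pos [0.6042 0.1882 0.1049] psi 175.2 tilt 0.01 q [ 0.13  0.68  1.51 -0.    0.95 -1.36] F [ 0.9 -0.5  0.5] w 0.0802
before turn [0.0013 0.0009 0.0139] turn -0.006
after turn [0.0013 0.0009 0.0139]
```

```bash
python3 -m creep '{"sx": [0.001,0,0,0],"sy": [0.001,0,0,0],"sz": [0.01,0.004,0,0],"yaw": [0,0,0,0]}' | grep -E "pos|ft"
python3 -m creep '{"sx": [0,0,0,0,0,0,0],"sy": [0,0,0,0,0,0,0],"sz": [0,0,0,0,0,0,0],"yaw": [0,0,0,0,0,0,0]}' 0.03 25
python3 go.py .603 .1892 .2 175.5
```

```text
position: [0.6033, 0.1903, 0.0908]
ft_force: [0.2, 0.1, 0.5]
time: 26.12
position: [0.6034, 0.1903, 0.0907]
tool_rot: [0.041, 0.999, 0.0, 0.0]
ft_force: [-0.6, 1.0, 0.9]
grip_width: 0.0496
grip_force: 25.0
t 26.12 pos [0.6034 0.1903 0.0907] psi 175.3 tilt 0.02 q [ 0.13  0.7   1.52  0.    0.92 -1.36] F [-0.6  1.   0.9] w 0.0496
before turn [ 0.0003 -0.0012 -0.1093] turn -0.004
after turn [ 0.0003 -0.0012 -0.1093]
```

```bash
python3 -m creep '{"sx": [0,0,0,0,0,0.0096,0.0096,0.0096,0.0096,0.0096,0.0096,0.0096,0.0096,0.0096,0.0096,0],"sy": [0,0,0,0,0,-0.036,-0.036,-0.036,-0.036,-0.036,-0.036,-0.036,-0.036,-0.036,-0.036,0],"sz": [-0.01,-0.025,-0.035,-0.035,-0.03,0,0,0,0,0,0,0,0,0,0,0],"yaw": [0,0,0,0,0,0,0,0,0,0,0,0,0,0,0,0]}' | grep width
python3 -m creep '{"sx": [0,0,0,0,0,0,0,0],"sy": [0,0,0,0,0,0,0,0],"sz": [0.01,0.02,0.02,0.02,0.01,0,0,0],"yaw": [0.124,0.124,0.124,0.124,0.124,0.124,0,0]}' | grep width
python3 go.py .4785 -.1608 .12 132.6
```

```text
grip_width: 0.05
grip_width: 0.0497
t 28.12 pos [ 0.4782 -0.1605  0.146 ] psi 132.8 tilt 0.03 q [-0.55  0.48  1.81  0.    0.85 -1.29] F [ 0.1 -0.1 -0.2] w 0.0497
before turn [-0.0004 -0.      0.026 ] turn 0.004
after turn [-0.0004 -0.      0.026 ]
```

```bash
python3 -m creep '{"sx": [0,0,0,0,0,0,0],"sy": [0,0,0,0,0,0,0],"sz": [0.015,0.015,0.012,0.005,0.002,0,0],"yaw": [0,0,0,0,0,0,0]}' | grep -E "pos|ft"; python3 -m creep '{"sx": [0,0,0],"sy": [0,0,0],"sz": [0.0015,0,0],"yaw": [0,0,0]}'| grep -E "pos|ft"; python3 go.py .4785 -.1608 .0937 132.6
```

```text
position: [0.4784, -0.1609, 0.0972]
ft_force: [-0.5, -0.2, -0.2]
position: [0.4781, -0.1607, 0.0954]
ft_force: [-0.5, 0.6, -0.0]
t 28.95 pos [ 0.4781 -0.1607  0.0954] psi 132.7 tilt 0.05 q [-0.55  0.57  1.85 -0.    0.73 -1.29] F [-0.5  0.6 -0. ] w 0.0498
before turn [-0.0003  0.0002  0.0018] turn 0.001
after turn [-0.0003  0.0002  0.0017]
```

```bash
python3 -m creep '{"sx": [0,0,0],"sy": [0,0,0],"sz": [0.0012,0,0],"yaw": [0,0,0]}'| grep -E "pos|ft"; python3 -m creep '{"sx": [0,0,0],"sy": [0,0,0],"sz": [0,0,0],"yaw": [0,0,0]}' 0.057 5| grep -E "ft|width"; python3 -m creep '{"sx": [0,0,0,0,0,0],"sy": [0,0,0,0,0,0],"sz": [-0.005,-0.015,-0.03,-0.04,-0.03,0],"yaw": [0,0,0,0,0,0]}'|grep pos
python3 go.py .55 .1 .25 132.6
```

```text
position: [0.4779, -0.1606, 0.0938]
ft_force: [-0.3, 0.4, 0.1]
ft_force: [0.2, -0.4, -0.2]
grip_width: 0.0561
position: [0.4816, -0.1626, 0.2201]
t 29.95 pos [ 0.4816 -0.1626  0.2201] psi 132.7 tilt 0.77 q [-0.55  0.37  1.73  0.    1.03 -1.29] F [0.8 0.  0.4] w 0.0569
before turn [ 0.1464  0.2284 -0.0309] turn 0.001
after turn [ 0.147   0.2281 -0.0299]
```

```bash
python3 -m creep '{"sx": [0.021,0.021,0.021,0.021,0.021,0.021,0.021,0.021,0],"sy": [0.0326,0.0326,0.0326,0.0326,0.0326,0.0326,0.0326,0.0326,0],"sz": [-0.01,-0.01,-0.01,-0.01,0,0,0,0,0],"yaw": [0,0,0,0,0,0,0,0,0]}'|grep pos
python3 - <<'E'
from h import *
from rig import robot
c=robot.camera('top');im=c['img'].astype(int);r,g,b=im[...,0],im[...,1],im[...,2]
t=np.zeros(r.shape,bool);t[225:330,360:475]=1
print('blue');rect(c,t&(b>90)&(b>r+40),.093,300)
print('bright');rect(c,t&(r>95)&(abs(r-b)<40),.095,25)
s=np.zeros(r.shape,bool);s[163:222,300:428]=1;print('board');rect(c,s&(r>110)&(b>110),.0915,40)
cv2.imwrite('pics/f.png',cv2.resize(c['img'][155:335,340:480,::-1],None,fx=3,fy=3,interpolation=2))
E
```

```text
position: [0.5568, 0.1461, 0.2536]
blue
px [411. 275.] xy mm 448.6 -158.7 size 118.0 117.0 long axis deg 132.6
bright
px [363. 323.] xy mm 367.3 -59.4 size 10.8 10.6 long axis deg 89.5
px [432. 293.] xy mm 420.9 -185.8 size 77.9 13.5 long axis deg 126.1
px [394. 283.] xy mm 438.3 -117.8 size 34.2 14.2 long axis deg 43.9
px [416. 264.] xy mm 481.4 -165.6 size 48.3 47.2 long axis deg 43.4
board
px [409. 193.] xy mm 604.6 -152.0 size 37.3 17.1 long axis deg 87.9
px [323. 190.] xy mm 613.6 9.7 size 91.5 13.7 long axis deg 102.3
```

View pics/f.png

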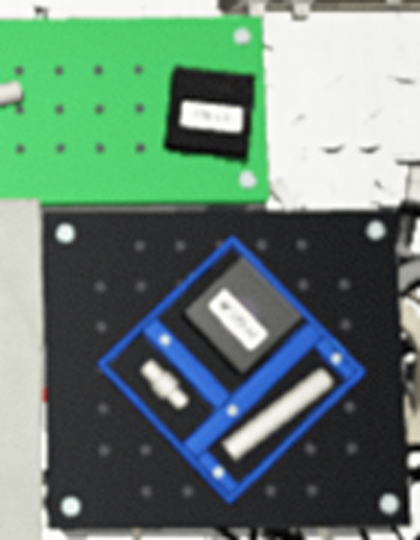

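All three parts sit in their pockets: post within ~1 mm, coupler within ~2 mm, and the box flat and aligned. The look-alikes haven't moved, so I'm handing in.

```bash
python3 -c "
from rig import robot
print(robot.hand_in())"
```

```text
the job is handed in; nothing more can be done
None
```

The kit is packed and handed in at about 31 s: the short post, clear box and coupler lay in their own pockets in the last top view, and the black box and long post were left on the green board; no verdict was returned.

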